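# Seat the green tube and snap the toggle clamp shut

### The job

Push the green tube along its V-shaped cradle until its end is fully home against the end stop, without lifting it out of the cradle. Then push the black-handled lever of the toggle clamp over, past its dead point, until it snaps into lock and the rubber foot holds the tube; work the lever itself, do not press on the clamp arm. Nothing is to be picked up, and the other things on the table are to be left where they are.

Things in the scene. Friction and masses are not known exactly. Their poses are not given: they have to be found in the camera images.
- fixture: Fixed clamping fixture; all x, y, z below are in its frame. Origin on the table under the cradle's middle; z up, y along the cradle, clamp on the -x side. Base plate x -110 to +35, y -100 to +115, 10 mm thick. V channel along y, 180 mm long (y -90 to +90), open at its -y end and above; its upper edges, x = +/-16, are 46 mm above the table.
- stop_face (a point): Point on the end stop's face (fixture frame x 0, y +90, z 50 mm), where the tube's +y end must come to rest. The stop is an aluminium block 56 mm wide, 12 mm thick, its top 72 mm above the table.
- tube_mid (a point): Centre (on the axis) of the loose green tube: diameter 28 mm, length 180 mm, 60 to 130 g, ends closed by flat faces. It lies in the cradle along the fixture's y, axis 50 mm above the table, and slides easily (1 to 2 N). It starts 35 to 70 mm out towards -y; fully home its centre is at y = 0, its +y end on the stop, its -y end level with the cradle's open end.
- lever (a joint): Lever angle (rad), about an axis along the fixture's y. 0 = open, as at the start, leaning 0.4 rad from upright to -x; grows as it is pushed up and over towards +x; 0.4 = upright. A spring resists (up to 0.4 N m, some 5 N square to the handle's end) and returns it until the dead point, which is where it stands upright; past that it snaps by itself to its stop at 1.0 (0.6 rad past upright) and is locked.
- pivot (a point): Lever's pivot, at x -70, y +45, z 60 mm in the fixture frame. The clamp's steel bracket around it spans x -88 to -36, is 52 mm wide at its foot and 76 mm high. Beyond the fixture's -x edge nothing stands but the lever's handle.
- lever_tip (a point): Centre of the rounded end of the lever's black handle, 94 mm from the pivot; moves with the lever. The handle is a flat paddle 30 mm wide (along fixture y), 14 mm thick; its end is a roll of 8 mm radius about this point. At the start at x -107, y +45, z 147 mm in the fixture frame; upright, z = 154 mm.
- clamp_arm: Steel clamp arm with a rubber foot, linked to the lever. Origin on its hinge, at x -50, y +45, z 81 mm in the fixture frame. Raised 1.1 rad at the start, its end then at about x -20, z 140 mm; it comes down on the tube at y = +45 mm as the lever goes over, and presses on it once locked. Not to be pushed itself.
- tray: Bystander: shallow cream tray 170 x 120 x 28 mm, origin under its centre, to the left of the fixture.
- roller: Bystander: spare cream roller standing on end, 68 mm in diameter, 55 mm high, origin under its centre, beyond the fixture.
- jar: Bystander: white jar, 64 mm in diameter, 85 mm high, origin under its centre, beyond the fixture.
- wrench: Bystander: steel wrench lying flat on the table, about 180 mm long, to the right of the fixture.
There are look-alikes about, which are no part of the job. There is more than one size of the part that bears tube_mid; the job needs the smallest.

How it is judged:
By the outcome, as a careful person would: the job done as asked, in the order asked, and still so for the second after the job is handed in, with the robot touching nothing.
It also fails if it takes over 45 s, if anything falls off the work surface, if the arm or the gripper's body presses on something with over 40 N, if the wrist force passes 120 N, or if a joint passes its speed limit or range.

### The arm

A 7-joint arm with a two-finger parallel gripper is mounted at the origin on the work surface. World frame = base frame: x ahead of the robot, y to its left, z up, the work surface at z = 0. Lengths are in m, angles in rad, forces in N, time in s.
With the tool pointing down it reaches from about 0.375 to 0.925 m from the base axis. Payload 3.1 kg.
Tool frame: the origin (TCP) lies midway between the tips of the shut fingers; the grasp point (between the pads) lies 19 mm behind it; z points along the fingers, y is the line along which they close (so a half turn about z gives the same grasp; the last joint's range is limited). The gripper opens to 85 mm and grips with 20 to 120 N. Pads are 22 mm wide; open, the fingers measure 114 mm over their backs; the gripper's body (76 mm by 85 mm) begins 54 mm behind the grasp point. The pads swing forward as they close: fully open they stand 13 mm farther back than shut.
Start: joints at [-1.31, 0.383, 0.044, 1.598, -0.018, 1.161, -0.05], TCP at [0.228, 0.609, 0.231] pointing down, gripper open.
Joint ranges: [-2.61, 2.61], [-0.41, 2.15], [-1.48, 1.57], [0, 2.5], [-1.57, 4.71], [0.05, 1.97], [-2.85, 2.85]. Speed limits (rad/s): [2.79, 2.79, 3.14, 3.14, 3.14, 3.14, 3.14].

### API

Orientations are given as a rotation vector (axis times angle).
In Python, from station import manip gives the robot as it stands.
- The arm moves only by the tool play_rows, never from a script. Its argument "motion" is a list of rows, each an object with "travel": the shift along the world's x, y, z in mm, a list of three; "rot": the turn, a rotation vector about the world's x, y, z in rad, a list of three. In form: [{"travel": [dx, dy, dz], "rot": [wx, wy, wz]}, ...]. A call has 1 to 8 rows; each row shifts and turns the commanded pose from where the row before left it; what a row does not reach is not made up. A row lasts 1/8 s, in which the tool goes at most 62.5 mm and 10.7 degrees, less where a joint would pass 70% of its speed; a pose out of reach is approached as far as the arm can. A call is refused whole if a number of a shift passes 62.5 or a number of a turn 0.188, either way. A call with a gripper value outside its range is refused whole. "hand" is the opening, from 0 (shut) to 1 (fully open), set as the call begins (left out, the last holds). The fingers move at their own pace and stop on an object; "squeeze" is the grip in N (left out, the last holds). Time passes only in rows, so rows that do not move let the fingers close. It gives the time, the measured TCP pose, the force, the opening and the grip force at its end, in the units of the state.
- manip.observe(): the state, without advancing time (a new reading comes with each control period).
- manip.capture(name): name is "scene" or "top" or "wrist"; returns the picture (400x640x3 uint8, red, green, blue); there is no depth.
- manip.camera_model(name): a dict with "intrinsics" (3x3 intrinsics, pixels), "rvec" (rotation vector, rad) and "tvec" (3), from world to camera coordinates, as OpenCV has them. Camera axes: x right, y down, z forward; pixel columns grow to the right and rows downward; lengths in m; the calibration is good to about 2 mm. The wrist camera is an equidistant fisheye: a pixel r from the principal point sees the ray r / f radians off the axis. A picture is of the moment at which its call begins: read the wrist's pose just before it. camera_model takes no time and is no camera call; for the wrist camera it gives the pose at the moment of the call.
- manip.close_job(): hands the job in; it is judged then, once.
The state is a dict: "time_s": time; "qpos": joint angles; "qd": joint speeds; "effort": joint torques, N m; "tcp_pos": TCP position; "tool_rot": TCP orientation; "wrist_force": force on the tool from outside, world axes, zero at the start; "torque": the same for the moment, N m; "grip_width": opening from 0.0 (shut) to 1.0 (fully open); "gripper_force": force on a finger pad.
Only numpy, scipy, OpenCV 4.12 (cv2) and the standard library are available. Lean on these libraries where they do the work, as an engineer would, in place of code of your own. Each camera call takes 0.05 s, during which the arm holds its last target. There are 200 camera calls.

## Working session

There is one attempt and no reset: what is moved stays moved. The work goes in short steps, Python scripts to look and compute and a tool call to move; the robot and the scene stay as the last step left them, time stands still between calls to the robot, and variables do not carry over. Pictures are saved under pics/ and viewed, at most 10 in all, crops included, and the job is handed in when it is done.

Besides the shell and the picture viewer there is one more tool, called after ">>>" as a command line: name --argument value ..., lists and objects as JSON in quotes. play_rows: Moves the arm, as the interface text tells. Its arguments: {"type":"object","properties":{"motion":{"type":"array"},"hand":{"type":"number"},"squeeze":{"type":"number"}},"required":["motion"]}

```bash
mkdir -p pics
python3 - <<'E'
from station import manip
import cv2
for n in ("scene","top"):
    im=manip.capture(n); cv2.imwrite(f"pics/{n}0.png",im[:,:,::-1])
    m=manip.camera_model(n); print(n,m)
o=manip.observe();print(o['time_s'],o['tcp_pos'],o['tool_rot'])
E
```

```text
scene {'intrinsics': array([[458.93592128,   0.        , 321.88184842],
       [  0.        , 458.93592128, 204.45416056],
       [  0.        ,   0.        ,   1.        ]]), 'rvec': array([ 1.05303449,  2.63314819, -0.75320651]), 'tvec': array([ 0.38755843, -0.28462817,  1.4782098 ])}
top {'intrinsics': array([[493.07455604,   0.        , 310.93668564],
       [  0.        , 493.07455604, 197.58257494],
       [  0.        ,   0.        ,   1.        ]]), 'rvec': array([ 2.16680625, -2.14616386,  0.14956577]), 'tvec': array([0.00406867, 0.57072394, 1.41799823])}
0.1 [0.22794592 0.60780399 0.23      ] [-0.56043833 -3.09088545  0.00374688]
```

View pics/scene0.png

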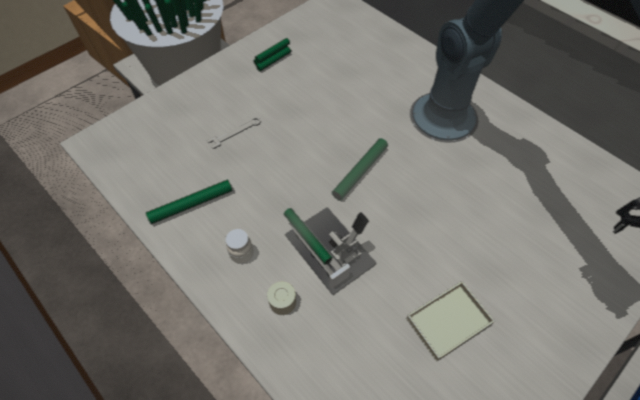

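View pics/top0.png

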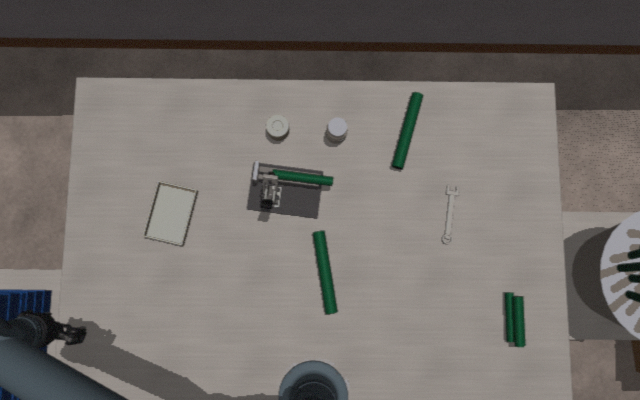

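The scene has these green tubes in the top view: one in the cradle (270–333, 178), long loose ones at (325,272) and (408,130), and a pair at (514,320). The one lying in the cradle fits the description. I'll confirm this with a crop.

Run:
```python
import cv2
a=cv2.imread("pics/top0.png")[145:235,235:345]; a=cv2.resize(a,None,fx=7,fy=6.6,interpolation=cv2.INTER_CUBIC) if 0 else cv2.resize(a,None,fx=6,fy=6,interpolation=cv2.INTER_CUBIC)
cv2.imwrite("pics/crop1.png",a)
b=cv2.imread("pics/scene0.png")[195:300,270:390]; cv2.imwrite("pics/crop2.png",cv2.resize(b,None,fx=5.5,fy=5.5,interpolation=cv2.INTER_CUBIC))
```

```text
(no output)
```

View pics/crop1.png

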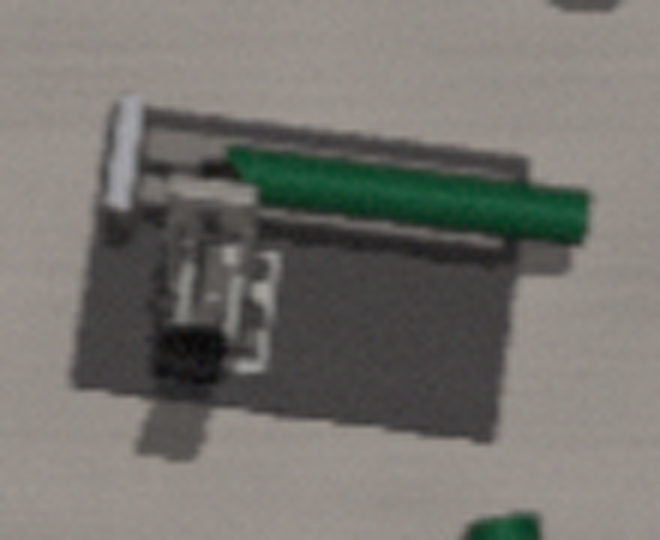

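View pics/crop2.png

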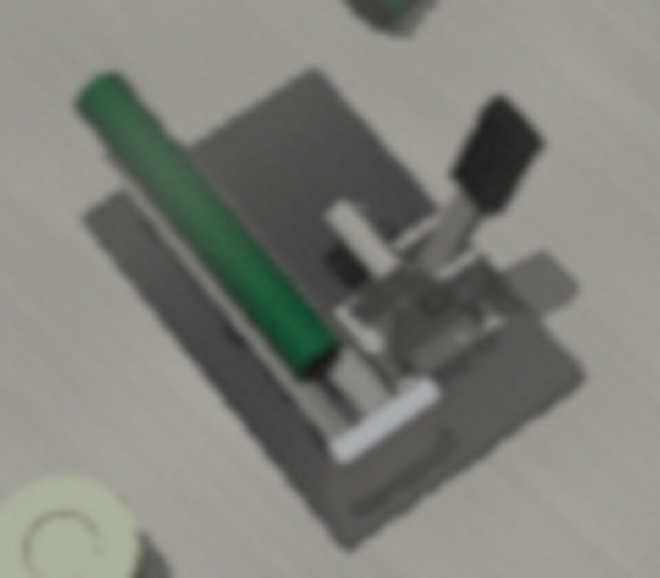

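The crops confirm it: the tube in the cradle is the target. Its outer end is at crop1 (587,215), the stop at (125,155), and the lever paddle at (190,352). I'll fit the fixture pose from the plate corners in both views.

```bash
cat > h.py <<'E'
import numpy as np,cv2
from station import manip
from scipy.optimize import least_squares
def proj(n,P):
    m=manip.camera_model(n); return cv2.projectPoints(np.float64(P).reshape(-1,1,3),m['rvec'],m['tvec'],m['intrinsics'],None)[0][:,0]
def W(p,P):
    P=np.atleast_2d(P)/1000.; c,s=np.cos(p[2]),np.sin(p[2])
    return np.c_[p[0]+c*P[:,0]-s*P[:,1],p[1]+s*P[:,0]+c*P[:,1],P[:,2]]
E
python3 - <<'E'
from h import *
t=(np.array([[118,103],[527,160],[494,440],[73,388]])+.5)/6-.5+[235,145]
s=(np.array([[348,550],[83,217],[315,70],[585,375]])+.5)/5.5-.5+[270,195]
C=[[35,115,10],[35,-100,10],[-110,-100,10],[-110,115,10]]
f=lambda p:np.r_[proj("top",W(p,C))-t,proj("scene",W(p,C))-s].ravel()
r=min((least_squares(f,[.6,.05,a],loss='soft_l1') for a in (0,1.5,3,-1.5)),key=lambda r:r.cost)
print(r.x,r.fun.round(1)); p=r.x
# tube outer end: crop1 (587,215) top ~ top of end z~57; crop2 end centre (95,100)
te=(np.array([587,215])+.5)/6-.5+[235,145]
g=least_squares(lambda y:(proj("top",W(p,[0,y[0],55]))[0]-te),[-140]); print("end y",g.x,g.fun)
for n in("top","scene"):
    print(n,[(proj(n,W(p,q))[0]-o+.5)*k-.5 for q in([-107,45,147],[0,90,72],[0,g.x[0],50]) for o,k in([([235,145],6)] if n=="top" else [([270,195],5.5)])])
print(W(p,[[0,-90,50],[0,g.x[0],50],[-107,45,147],[-70,45,154],[-70,45,60]]).round(3))
E
```

```text
[ 0.63299314  0.07933546 -0.11822047] [-2.3  0.3 -0.2 -0.3 -0.7  0.4 -1.7 -0.1 -0.9 -0.3 -1.3 -0.5 -0.6 -1.1
  0.2 -0.3]
end y [-132.82066326] [-0.10326715  0.8098785 ]
top [array([178.80701986, 367.95786242]), array([130.74974121, 155.76491202]), array([585.86539034, 221.53346293])]
scene [array([509.30197574, 128.2458612 ]), array([374.2958669 , 409.32002359]), array([91.76593254, 89.80904378])]
[[ 0.622 -0.01   0.05 ]
 [ 0.617 -0.053  0.05 ]
 [ 0.532  0.137  0.147]
 [ 0.569  0.132  0.154]
 [ 0.569  0.132  0.06 ]]
```

Fixture pose: origin (0.633, 0.079), yaw −0.118. I'll move over the open side of the cradle with the fingers shut.

>>> play_rows --motion '[{"travel":[29,-55,0],"rot":[0,0,0.03]},{"travel":[29,-55,0],"rot":[0,0,0.03]},{"travel":[29,-55,0],"rot":[0,0,0.03]},{"travel":[29,-55,0],"rot":[0,0,0.03]},{"travel":[29,-55,0],"rot":[0,0,0.03]},{"travel":[29,-55,0],"rot":[0,0,0.03]},{"travel":[29,-55,0],"rot":[0,0,0.03]},{"travel":[29,-55,0],"rot":[0,0,0.03]}]' --hand 0

```text
time_s: 1.1
tcp_pos: [0.4605, 0.1666, 0.2311]
tool_rot: [-0.185, -3.136, -0.0]
wrist_force: [1.6, 0.6, 1.2]
grip_width: 0.004
gripper_force: 0.0
```

>>> play_rows --motion '[{"travel":[29,-55,0],"rot":[0,0,0]},{"travel":[29,-55,0],"rot":[0,0,0]},{"travel":[29,-55,0],"rot":[0,0,0]},{"travel":[29,-55,0],"rot":[0,0,0]},{"travel":[29,-55,0],"rot":[0,0,0]},{"travel":[0,0,0],"rot":[0,0,0]},{"travel":[0,0,0],"rot":[0,0,0]},{"travel":[0,0,0],"rot":[0,0,0]}]'

```text
time_s: 2.1
tcp_pos: [0.6048, -0.1038, 0.2308]
tool_rot: [-0.181, -3.135, -0.002]
wrist_force: [0.6, 0.8, 0.1]
grip_width: -0.004
gripper_force: 0.0
```

Run:
```python
from h import *
m=manip.camera_model("wrist"); im=manip.capture("wrist"); cv2.imwrite("pics/w1.png",im[:,:,::-1])
print(m); o=manip.observe(); print(o['tcp_pos'],o['wrist_force'],o['time_s']); print(cv2.Rodrigues(o['tool_rot'])[0].round(3))
p=[.633,.0793,-.1182]
R=cv2.Rodrigues(m['rvec'])[0]
for q in([0,-133,50],[0,90,72],[35,-100,10],[-110,-100,10],[-107,45,147]):
    c=R@W(p,q)[0]+m['tvec'];th=np.arctan2(np.hypot(c[0],c[1]),c[2]);u=c[:2]/np.hypot(*c[:2])*th
    K=m['intrinsics'];print(q,K[0,0]*u[0]+K[0,2],K[1,1]*u[1]+K[1,2])
```

```text
{'intrinsics': array([[309.70691629,   0.        , 316.99565089],
       [  0.        , 309.70691629, 207.12575007],
       [  0.        ,   0.        ,   1.        ]]), 'rvec': array([-2.17855084, -1.93973519, -0.27771694]), 'tvec': array([ 0.0323385 , -0.62531968,  0.20725896])}
[ 0.60491319 -0.10374575  0.23097382] [ 0.48899093  0.42056021 -0.12718363] 2.15
[[-0.993  0.115 -0.001]
 [ 0.115  0.993  0.001]
 [ 0.001  0.001 -1.   ]]
[0, -133, 50] 364.29385997800557 191.59580152491796
[0, 90, 72] 540.3498625148669 198.83711822362986
[35, -100, 10] 384.32197598522686 211.63435926524087
[-110, -100, 10] 388.9843231417233 93.3513661159197
[-107, 45, 147] 566.2869028302998 107.23575033531999
```

View pics/w1.png

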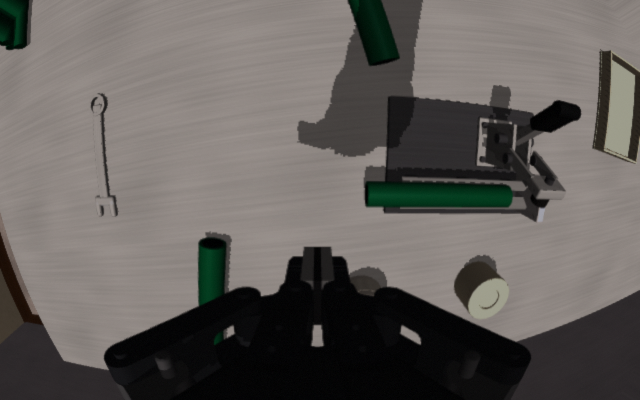

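The wrist view agrees with the fit: tube end at (367,194) against a predicted (364,192), and plate corners within about 3 px. Next I'll align, descend and push.

>>> play_rows --motion '[{"travel":[6,0,-45],"rot":[0,0,0]},{"travel":[0,0,-45],"rot":[0,0,0]},{"travel":[0,0,-45],"rot":[0,0,0]},{"travel":[0,0,-46],"rot":[0,0,0]},{"travel":[0,0,0],"rot":[0,0,0]},{"travel":[1.2,10,0],"rot":[0,0,0]},{"travel":[1.2,10,0],"rot":[0,0,0]},{"travel":[0,0,0],"rot":[0,0,0]}]'

```text
time_s: 3.15
tcp_pos: [0.6157, -0.0838, 0.0523]
tool_rot: [0.181, 3.133, 0.003]
wrist_force: [0.1, 0.5, 0.3]
grip_width: -0.001
gripper_force: 0.0
```

>>> play_rows --motion '[{"travel":[1.2,10,0],"rot":[0,0,0]},{"travel":[1.2,10,0],"rot":[0,0,0]},{"travel":[1.2,10,0],"rot":[0,0,0]},{"travel":[1.2,10,0],"rot":[0,0,0]},{"travel":[0,0,0],"rot":[0,0,0]}]'

```text
time_s: 3.78
tcp_pos: [0.6187, -0.0447, 0.0502]
tool_rot: [0.184, 3.136, 0.002]
wrist_force: [0.2, 0.6, -0.4]
grip_width: -0.001
gripper_force: 0.0
```

>>> play_rows --motion '[{"travel":[0.6,5,0],"rot":[0,0,0]},{"travel":[0.6,5,0],"rot":[0,0,0]},{"travel":[0,0,0],"rot":[0,0,0]}]'

```text
time_s: 4.15
tcp_pos: [0.6196, -0.0354, 0.0501]
tool_rot: [-0.185, -3.136, -0.001]
wrist_force: [0.5, -0.4, -0.3]
grip_width: 0.001
gripper_force: 0.0
```

Run:
```python
from h import *
im=manip.capture("scene"); im2=manip.capture("top"); cv2.imwrite("pics/s2.png",np.hstack([cv2.resize(i[y:y+100,x:x+80],None,fx=5,fy=5,interpolation=cv2.INTER_CUBIC)[:,:,::-1] for i,x,y in((im,280,190),(im2,250,145))]))
```

```text
(no output)
```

View pics/s2.png

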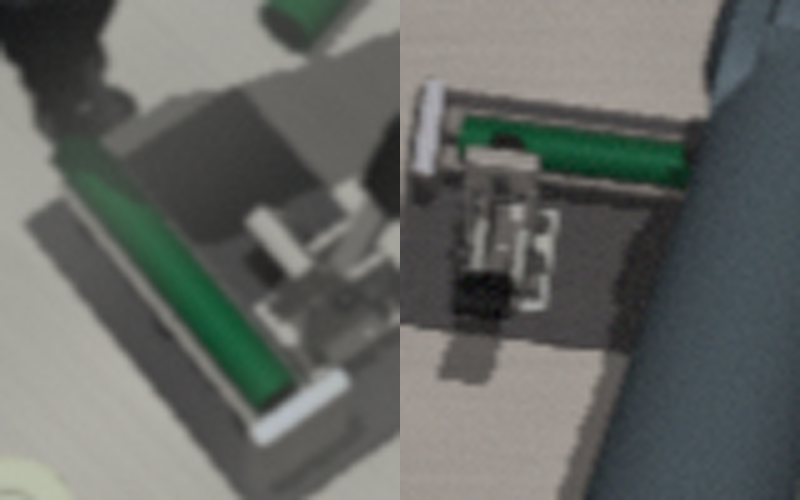

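The picture shows the tube moving with the finger and staying in the cradle. About 10 mm of gap is left at the stop (left half (285,395); right half (460,135) against the stop at (440,130)). I'll push in small steps.

>>> play_rows --motion '[{"travel":[0.5,4,0],"rot":[0,0,0]},{"travel":[0.5,4,0],"rot":[0,0,0]},{"travel":[0,0,0],"rot":[0,0,0]}]'

```text
time_s: 4.62
tcp_pos: [0.6207, -0.0276, 0.0502]
tool_rot: [-0.185, -3.136, -0.001]
wrist_force: [0.0, -0.4, -0.1]
grip_width: 0.0
gripper_force: 0.0
```

>>> play_rows --motion '[{"travel":[0.2,2,0],"rot":[0,0,0]},{"travel":[0.2,2,0],"rot":[0,0,0]},{"travel":[0,0,0],"rot":[0,0,0]}]'

```text
time_s: 5.0
tcp_pos: [0.621, -0.0245, 0.0503]
tool_rot: [0.186, 3.136, -0.0]
wrist_force: [0.2, -0.5, 0.2]
grip_width: 0.0
gripper_force: 0.4
```

>>> play_rows --motion '[{"travel":[0.2,2,0],"rot":[0,0,0]},{"travel":[0.2,2,0],"rot":[0,0,0]},{"travel":[0,0,0],"rot":[0,0,0]}]'

```text
time_s: 5.38
tcp_pos: [0.621, -0.0244, 0.0504]
tool_rot: [0.19, 3.136, -0.007]
wrist_force: [-0.5, -6.6, -0.2]
grip_width: -0.004
gripper_force: 2.9
```

>>> play_rows --motion '[{"travel":[0.2,2,0],"rot":[0,0,0]},{"travel":[0,0,0],"rot":[0,0,0]}]'

```text
time_s: 5.62
tcp_pos: [0.621, -0.0242, 0.0504]
tool_rot: [0.192, 3.136, -0.01]
wrist_force: [-1.4, -7.8, 0.8]
grip_width: -0.002
gripper_force: 3.9
```

The tube is home: the reaction is 8 N and the finger stops at TCP y_f = −104 mm, which puts its front face at −90. I'll retreat, rise and go round to the −x side of the lever.

>>> play_rows --motion '[{"travel":[-2,-15,0],"rot":[0,0,0]},{"travel":[-2,-20,0],"rot":[0,0,0]},{"travel":[0,0,50],"rot":[0,0,0]},{"travel":[0,0,50],"rot":[0,0,0]},{"travel":[0,0,55],"rot":[0,0,0]},{"travel":[0,0,0],"rot":[0,0,0]}]'

```text
time_s: 6.38
tcp_pos: [0.6218, -0.0547, 0.2116]
tool_rot: [0.187, 3.124, 0.003]
wrist_force: [-1.2, -0.1, -0.2]
grip_width: -0.001
gripper_force: 0.0
```

>>> play_rows --motion '[{"travel":[-35,39,0],"rot":[0,0,0]},{"travel":[-35,39,0],"rot":[0,0,0]},{"travel":[-35,39,0],"rot":[0,0,0]},{"travel":[-24,39,0],"rot":[0,0,0]},{"travel":[0,39,0],"rot":[0,0,0]},{"travel":[0,0,0],"rot":[0,0,0]},{"travel":[0,0,0],"rot":[0,0,0]}]'

```text
time_s: 7.25
tcp_pos: [0.4883, 0.1407, 0.2046]
tool_rot: [-0.187, -3.135, 0.002]
wrist_force: [0.8, -0.4, 1.2]
grip_width: -0.002
gripper_force: 0.0
```

Run:
```python
from h import *
m=manip.camera_model("wrist"); im=manip.capture("wrist"); cv2.imwrite("pics/w3.png",im[:,:,::-1])
o=manip.observe(); print(o['tcp_pos'],o['tool_rot'],o['qpos'],o['time_s'])
p=[.633,.0793,-.1182]
d=o['tcp_pos'][:2]-p[:2];c,s=np.cos(p[2]),np.sin(p[2]);print("fixture",c*d[0]+s*d[1],-s*d[0]+c*d[1])
R=cv2.Rodrigues(m['rvec'])[0]
for q in([0,-90,50],[0,90,72],[-107,30,147],[-107,60,147],[-28,62,72],[-118,45,125]):
    c=R@W(p,q)[0]+m['tvec'];th=np.arctan2(np.hypot(c[0],c[1]),c[2]);u=c[:2]/np.hypot(*c[:2])*th
    K=m['intrinsics'];print(q,K[0,0]*u[0]+K[0,2],K[1,1]*u[1]+K[1,2])
```

```text
[0.48853423 0.13995378 0.20475856] [-1.89489273e-01 -3.13497579e+00  1.59706344e-03] [-0.77943364  0.14535952  0.45577918  1.97933723 -0.07355972  1.03396328
  1.15997191] 7.3
fixture -0.1506103521181501 0.04319444593187287
[0, -90, 50] 207.5411217757362 312.59941067218386
[0, 90, 72] 357.9658450633153 327.9433574709473
[-107, 30, 147] 297.52188868858616 279.4598007919841
[-107, 60, 147] 338.00193276373 279.4410317357119
[-28, 62, 72] 333.66197011698114 308.4481479278529
[-118, 45, 125] 317.75383635436594 253.75860025882466
```

View pics/w3.png

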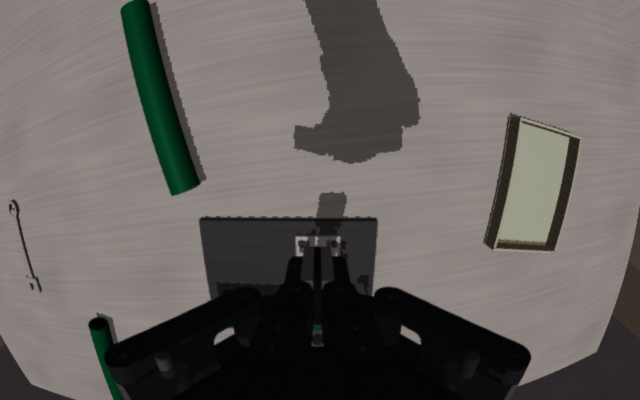

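The plate's −x edge runs from (202,218) to (377,218), and the lever is centred behind the fingers at column 318, as computed. I'll descend to z = 125 mm and push the lever along +x of the fixture.

>>> play_rows --motion '[{"travel":[0,1,-40],"rot":[0,0,0]},{"travel":[0,1,-40],"rot":[0,0,0]},{"travel":[0,0,0],"rot":[0,0,0]},{"travel":[9.9,-1.2,0],"rot":[0,0,0]},{"travel":[9.9,-1.2,0],"rot":[0,0,0]},{"travel":[0,0,0],"rot":[0,0,0]}]'

```text
time_s: 8.05
tcp_pos: [0.5111, 0.1412, 0.127]
tool_rot: [0.188, 3.132, 0.002]
wrist_force: [-0.1, -0.2, 0.2]
grip_width: -0.003
gripper_force: 0.0
```

>>> play_rows --motion '[{"travel":[6,-0.7,0],"rot":[0,0,0]},{"travel":[6,-0.7,0],"rot":[0,0,0]},{"travel":[6,-0.7,0],"rot":[0,0,0]},{"travel":[0,0,0],"rot":[0,0,0]}]'

```text
time_s: 8.55
tcp_pos: [0.5253, 0.1396, 0.1251]
tool_rot: [-0.185, -3.133, -0.0]
wrist_force: [-3.7, 0.9, 3.1]
grip_width: 0.003
gripper_force: 2.0
```

>>> play_rows --motion '[{"travel":[6,-0.7,0],"rot":[0,0,0]},{"travel":[6,-0.7,0],"rot":[0,0,0]},{"travel":[6,-0.7,0],"rot":[0,0,0]},{"travel":[0,0,0],"rot":[0,0,0]}]'

```text
time_s: 9.05
tcp_pos: [0.5462, 0.1365, 0.1255]
tool_rot: [0.188, 3.133, -0.0]
wrist_force: [-0.4, 0.5, -0.4]
grip_width: -0.001
gripper_force: 0.0
```

>>> play_rows --motion '[{"travel":[5,-0.6,0],"rot":[0,0,0]},{"travel":[5,-0.6,0],"rot":[0,0,0]},{"travel":[0,0,0],"rot":[0,0,0]}]'

```text
time_s: 9.43
tcp_pos: [0.5552, 0.1356, 0.1254]
tool_rot: [0.187, 3.135, -0.0]
wrist_force: [-0.2, 0.4, 0.3]
grip_width: -0.0
gripper_force: 0.0
```

The force dropped to zero, so the lever has probably snapped over. I'll retract and check.

>>> play_rows --motion '[{"travel":[-40,5,0],"rot":[0,0,0]},{"travel":[-40,5,0],"rot":[0,0,0]},{"travel":[-20,30,40],"rot":[0,0,0]},{"travel":[-20,50,30],"rot":[0,0,0]},{"travel":[-20,50,0],"rot":[0,0,0]},{"travel":[0,50,0],"rot":[0,0,0]},{"travel":[0,0,0],"rot":[0,0,0]},{"travel":[0,0,0],"rot":[0,0,0]}]'

```text
time_s: 10.42
tcp_pos: [0.4145, 0.325, 0.195]
tool_rot: [-0.186, -3.136, 0.002]
wrist_force: [0.6, -0.2, -0.3]
grip_width: 0.001
gripper_force: 0.0
```

Run:
```python
from h import *
im=manip.capture("scene"); im2=manip.capture("top"); cv2.imwrite("pics/s4.png",np.hstack([cv2.resize(i[y:y+100,x:x+80],None,fx=5,fy=5,interpolation=cv2.INTER_CUBIC)[:,:,::-1] for i,x,y in((im,285,195),(im2,245,145))]))
```

```text
(no output)
```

View pics/s4.png

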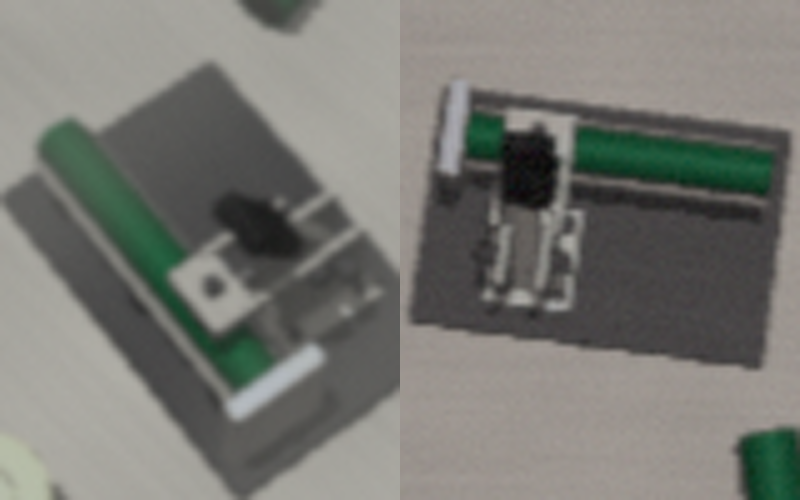

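The tube end touches the stop (left half (240,375); right half (468,135)) and its outer end is level with the cradle's open end. The lever is over towards +x (right half (530,165)) and the arm is down on the tube. I'm handing in.

```bash
python3 -c "
from station import manip
print(manip.close_job())"
```

```text
the job is handed in; nothing more can be done
None
```

The green tube is home against the stop and the clamp lever is over dead centre with the foot down on the tube, as the last pictures show; the job is handed in, with the robot clear at about 10.5 s and no verdict returned.

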